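Unhook the bail caddy past the sprung keeper

TASK

Take the small metal caddy off the safety hook of the bench stand: draw the bar of its bail outward along the hook against the sprung keeper until the bar itself holds the keeper open, then lift the caddy up and off, without forcing it against the hook and keeping the gripper off the stand. Stand the caddy upright inside the shallow tray, flat on its floor, set down without dropping it, and leave the things nearby alone.

Things in the scene. Friction and masses are not known exactly. Their poses are not given: they have to be found in the camera images.
- hook_stand: Fixed bench stand with a safety hook. Origin: post centre on the counter. Foot plate 130x110x10 mm, post 22 mm thick, clamp block 36x40x46 mm on it, top z=214. The hook points along the stand's own -x (towards the robot). The hook head is clamped in a slide and sits up to 20 mm further in or out than nominal, unmeasured: it must be felt. Arm 20 mm wide, top z=205, underside z=175.
- nominal_seat (a point): Point fixed to the stand, same axes: nominal middle of the hook's seat, on the arm's top. Nominal x from here: wall behind the seat +28 mm; keeper's inner face -28. A fixed guard (16 mm wide) lies 26 to 33 mm above the arm's top over the whole seat, its nose ending at -26, so the bar cannot rise there. True x is up to 20 mm either way.
- nominal_mouth (a point): Point fixed to the stand, same axes: nominal centre of the 8 mm bar's foot when midway in the open mouth, 31.7 mm out (-x) of the seat. The bar rises freely only between guard nose and upturned tip. From first touch of the shut keeper it must be pressed 6 mm further out to clear the nose; at 9.5 mm it meets the rigid tip (inner face -37.5 mm from the seat, tip top 10 mm above the arm, end -46).
- keeper (a joint): Sprung keeper closing the mouth: steel finger 9 mm wide, 56 long, hinged 25 mm below the arm's top; rad, 0 = shut, grows as its top swings out; bar clears the nose at about 0.22, meets the tip at 0.33. Push on the bar: 2.5 N at first touch, 1 N more per mm, so 8.5 N at the nose, 10 N midway, 12 N at the tip; less as the bar rises. Shuts by itself. Over 18 N between caddy and hook is forcing.
- caddy_bar (a point): Centre of the flat bar atop the caddy's bail: 8 mm thick (caddy's x), 116 long (y), 20 high. Grasp it from above, 36 mm to either side of this point, closing along x. Two lugs under it, 16 mm either side, reach 10 mm lower and straddle the arm. At first it rests on the seat, square to the arm; rubbing there adds up to 4 N to the pull unless raised 2-3 mm (6 mm free below the guard).
- caddy_foot (a point): Centre of the caddy's underside, 145 mm below the bar's centre, same axes. The caddy is an open sheet-metal tote 70 (x) x 110 (y) x 40 mm high with an end strap at each end up to the bar; bar top 155 mm above the underside; about 0.25 kg. Raised 25 mm it passes outward over the tip; raised over 60 mm the tote's rim meets the arm's underside.
- tray: Fixed shallow tray of grey plastic on the counter, 112 (x) x 152 (y) x 14 mm, wall 5 mm, so 102 x 142 mm inside; its floor is 5 mm thick. Origin: centre of its underside.
- jar_nails: Bystander: closed glass jar, 60 mm across, 64 mm high; origin at the centre of its underside.
- wax_tin: Bystander: round flat tin, 62 mm across, 25 mm high; origin at the centre of its underside.
- spool: Bystander: spool of thread, 40 mm across, 60 mm high; origin at the centre of its underside.

How it is judged:
By the outcome, as a careful person would: the job done as asked, in the order asked, and still so for the second after the job is handed in, with the robot touching nothing.
It also fails if it takes over 64 s, if anything falls off the work surface, if the arm or the gripper's body presses on something with over 40 N, if the wrist force passes 120 N, or if a joint passes its speed limit or range.

ROBOT

A 7-joint arm with a two-finger parallel gripper is mounted at the origin on a cart in front of the work surface, level with it; the furniture and walls round the work are solid. World frame = base frame: x ahead of the robot, y to its left, z up, the work surface at z = 0. Lengths are in m, angles in rad, forces in N, time in s.
With the tool pointing down it reaches from about 0.425 to 0.925 m from the base axis. Payload 6.8 kg.
Tool frame: the origin (TCP) lies midway between the tips of the shut fingers; the grasp point (between the pads) lies 19 mm behind it; z points along the fingers, y is the line along which they close (so a half turn about z gives the same grasp; the last joint's range is limited). The gripper opens to 85 mm and grips with 20 to 120 N. Pads are 22 mm wide; open, the fingers measure 114 mm over their backs; the gripper's body (76 mm by 85 mm) begins 54 mm behind the grasp point. The pads swing forward as they close: fully open they stand 13 mm farther back than shut.
Start: joints at [-0.108, 0.477, 0.022, 1.555, -0.011, 1.109, -0.083], TCP at [0.675, 0, 0.203] pointing down, gripper open.
Joint ranges: [-2.96, 2.96], [-0.34, 2.1], [-1.41, 1.46], [0.24, 2.44], [-1.37, 4.51], [0.17, 1.92], [-2.96, 2.96]. Speed limits (rad/s): [2.39, 2.39, 3.14, 3.14, 3.14, 3.14, 3.14].

INTERFACE

Orientations are given as a 3x3 rotation matrix whose columns are the frame's x, y, z axes.
In Python, from workcell import ctrl gives the robot as it stands. The module is installed in compiled form; this text tells all that it offers.
- The arm moves only by the tool jog_arm, never from a script. Its argument "rows" is a list of rows, each a list of 2 entries, a list of its own where there are three numbers: the shift along the tool's x, y, z in units of 30 mm (1.0 is 30 mm), then the turn about the tool's z in units of 8 degrees (1.0 is 8 degrees). In form: [[[x, y, z], turn], ...]. A call has 1 to 5 rows; each row shifts and turns the commanded pose from where the row before left it, along the tool's axes as they then stand; what a row does not reach is not made up. A row lasts 1/8 s, in which the tool goes at most 62.5 mm and 10.7 degrees, less where a joint would pass 70% of its speed; a pose out of reach is approached as far as the arm can. A call is refused whole if a number of a shift passes 1 or a number of a turn 1, either way. A call with a gripper value outside its range is refused whole. "grip" is the finger opening in mm, from 0 to 85.4, set as the call begins (left out, the last holds). The fingers move at their own pace and stop on an object; the grip force is fixed at half the most. Time passes only in rows, so rows that do not move let the fingers close. It gives the time, the measured TCP pose, the force, the opening and the grip force at its end, in the units of the state.
- ctrl.state(): the state, without advancing time (a new reading comes with each control period).
- ctrl.read_camera(name): name is "scene" or "side" or "wrist"; returns a dict with "img" (400x640x3 uint8, red, green, blue), "camera_matrix" (3x3 intrinsics, pixels), "extrinsics" (4x4, takes a point from camera to world coordinates); the wrist camera has in their place "hand_eye" (4x4, takes a point from camera to tool coordinates, whose origin is the TCP and whose axes are the flange's). Camera axes: x right, y down, z forward; pixel columns grow to the right and rows downward; lengths in m; the calibration is good to about 2 mm. A picture is of the moment at which its call begins: read the wrist's pose just before it. There is no depth.
- ctrl.close_job(): hands the job in; it is judged then, once.
The state is a dict: "clock": time; "joint_pos": joint angles; "qvel": joint speeds; "joint_torque": joint torques, N m; "tcp_pos": TCP position; "eef_rot": TCP orientation; "force": force on the tool from outside, world axes, zero at the start; "wrist_torque": the same for the moment, N m; "gripper_width": finger opening in m; "grasp_force": force on a finger pad.
Only numpy, scipy, OpenCV 4.12 (cv2) and the standard library are available. Lean on these libraries where they do the work, as an engineer would, in place of code of your own. Each camera call takes 0.05 s, during which the arm holds its last target. There are 200 camera calls.

## Working session

There is one attempt and no reset: what is moved stays moved. The work goes in short steps, Python scripts to look and compute and a tool call to move; the robot and the scene stay as the last step left them, time stands still between calls to the robot, and variables do not carry over. Pictures are saved under pics/ and viewed, at most 10 in all, crops included, and the job is handed in when it is done.

Besides the shell and the picture viewer there is one more tool, called after "Call:" in YAML: its name, and indented under it one key for each argument. jog_arm: Moves the arm, as the interface text tells. Its arguments: {"type":"object","properties":{"rows":{"type":"array"},"grip":{"type":"number"}},"required":["rows"]}

```bash
mkdir -p pics; cat > h.py <<'E'
from workcell import ctrl
import numpy as np, cv2
np.set_printoptions(precision=4,suppress=True)
def snap(n,f):
    d=ctrl.read_camera(n); cv2.imwrite('pics/'+f,d['img'][:,:,::-1]); np.savez('pics/'+f[:-4],K=d['camera_matrix'],E=d.get('extrinsics',d.get('hand_eye')),img=d['img']); return d
def ray(f,u,v):
    z=np.load('pics/'+f+'.npz');E=z['E'];d=E[:3,:3]@np.linalg.solve(z['K'],[u,v,1.]);return E[:3,3],d/np.linalg.norm(d)
def plane(f,u,v,h):
    o,d=ray(f,u,v);return o+d*(h-o[2])/d[2]
def tri(a,b):
    o1,d1=ray(*a);o2,d2=ray(*b)
    t=np.linalg.lstsq(np.c_[d1,-d2],o2-o1,rcond=None)[0]
    p,q=o1+t[0]*d1,o2+t[1]*d2
    return (p+q)/2,np.linalg.norm(p-q)
E
python3 - <<'E'
from h import *
s=ctrl.state();print(s['tcp_pos'],s['eef_rot'],s['clock'],s['force'])
for n in('scene','side'):
    d=snap(n,n+'0.png');print(d['camera_matrix'],d['extrinsics'])
E
```

```text
[0.6744 0.     0.2018] [[-0.0001  1.     -0.0018]
 [ 1.      0.0001 -0.0001]
 [-0.0001 -0.0018 -1.    ]] 0.0 [-0.8673 -0.3771  0.0673]
[[509.2193   0.     323.4553]
 [  0.     509.2193 200.4448]
 [  0.       0.       1.    ]] [[ 0.7385 -0.4214  0.5263 -0.1089]
 [-0.674  -0.4398  0.5935 -0.7194]
 [-0.0186 -0.793  -0.6089  0.9102]
 [ 0.      0.      0.      1.    ]]
[[508.8392   0.     331.8689]
 [  0.     508.8392 195.6615]
 [  0.       0.       1.    ]] [[-0.9967 -0.0587  0.0552  0.4753]
 [-0.0802  0.6569 -0.7497  0.8682]
 [ 0.0077 -0.7517 -0.6594  0.9217]
 [ 0.      0.      0.      1.    ]]
```

View pics/scene0.png

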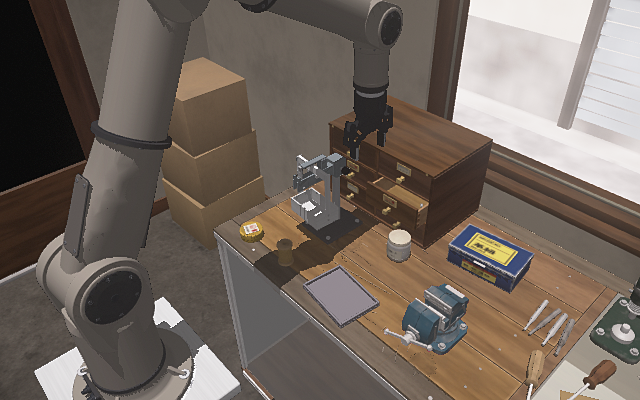

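View pics/side0.png

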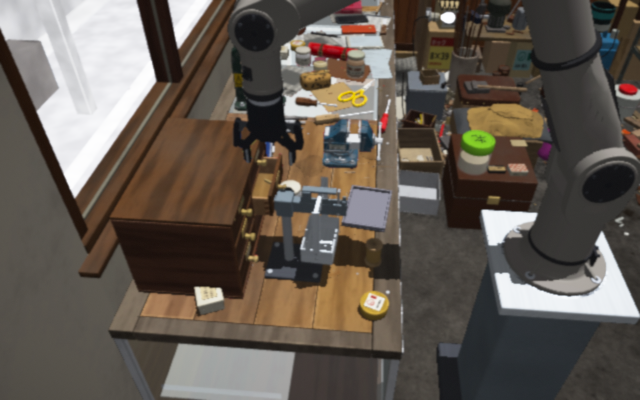

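The scene view shows the tray at (342,295), the stand and caddy around (320,190), the spool (285,252), tin (252,231) and jar (399,246). In the side view, the stand and caddy are around (310,230) and the tray at (368,207). Next I'll enlarge the hook.

```bash
python3 - <<'E'
from h import *
a=cv2.imread('pics/scene0.png')[140:250,275:375];b=cv2.imread('pics/side0.png')[172:292,260:360]
a=cv2.resize(a,(400,440),interpolation=cv2.INTER_CUBIC);b=cv2.resize(b,(400,480),interpolation=cv2.INTER_CUBIC)
a=np.vstack([a,np.zeros((40,400,3),np.uint8)])
cv2.imwrite('pics/crop.png',np.hstack([a,b]))
for u,v in [(338,267),(303,290),(340,325),(379,300)]: print(plane('scene0',u,v,.014))
E
```

```text
[ 0.5099 -0.0699  0.014 ]
[ 0.3976 -0.0682  0.014 ]
[ 0.3899 -0.2018  0.014 ]
[ 0.5048 -0.2116  0.014 ]
```

View pics/crop.png

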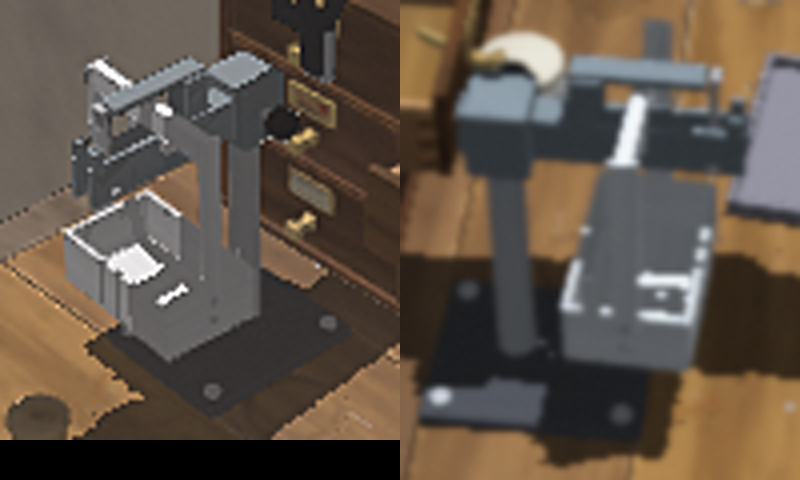

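```bash
python3 - <<'E'
from h import *
S=lambda x,y:('scene0',275+x/4,140+y/4)
D=lambda x,y:('side0',260+(x-400)/4,172+y/4)
for n,p,h in [('bar far',S(97,64),.225),('bar near',S(162,107),.225),('bar near side',D(638,98),.225),('bar far side',D(657,22),.225),
 ('blk',S(203,85),.214),('blk',S(237,53),.214),('blk',S(281,68),.214),('blk',S(247,98),.214),
 ('blkD',D(465,85),.214),('blkD',D(535,82),.214),('blkD',D(530,122),.214),('blkD',D(457,122),.214),
 ('guard',S(104,101),.238),('guard',S(113,111),.238),('guard',S(203,66),.238),('guard',S(188,56),.238),('guardD',D(572,58),.238),('guardD',D(708,66),.238),('guardD',D(708,86),.238),
 ('footS',S(212,416),.01),('footS',S(352,328),.01),('footS',S(262,268),.01),
 ('footD',D(418,425),.01),('footD',D(640,440),.01)]:
    print(n,plane(*p,h))
s=ctrl.state()
for n,p,h in [('spool',(285,241),.06),('tin',(251,228),.025),('jar',(399,236),.064)]: print(n,plane('scene0',*p,h))
E
```

```text
bar far [0.5626 0.125  0.225 ]
bar near [0.5597 0.0607 0.225 ]
bar near side [0.5589 0.0809 0.225 ]
bar far side [0.5548 0.0181 0.225 ]
blk [0.6053 0.0739 0.214 ]
blk [0.6461 0.0862 0.214 ]
blk [0.6539 0.0541 0.214 ]
blk [0.6149 0.0442 0.214 ]
blkD [0.6525 0.0663 0.214 ]
blkD [0.6159 0.0605 0.214 ]
blkD [0.6142 0.0922 0.214 ]
blkD [0.6519 0.0956 0.214 ]
guard [0.5264 0.0748 0.238 ]
guard [0.5233 0.0629 0.238 ]
guard [0.595  0.0621 0.238 ]
guard [0.5961 0.0769 0.238 ]
guardD [0.5946 0.0673 0.238 ]
guardD [0.5238 0.0674 0.238 ]
guardD [0.5226 0.0832 0.238 ]
footS [0.5519 0.0119 0.01  ]
footS [0.6822 0.0112 0.01  ]
footS [0.6837 0.1018 0.01  ]
footD [0.6823 0.1311 0.01  ]
footD [0.5546 0.131  0.01  ]
spool [0.4451 0.0532 0.06  ]
tin [0.4344 0.1883 0.025 ]
jar [ 0.6605 -0.1323  0.064 ]
```

Call:
jog_arm:
  rows:
    - [[0,0,-1],0]
    - [[0,0,-1],0]
    - [[0,-1,-1],0]
    - [[0.3,-1,-1],0]
    - [[0.3,-1,-0.5],0]
  grip: 50

```text
clock: 0.72
tcp_pos: [0.5845, 0.0182, 0.3392]
eef_rot: [[0.0, 1.0, 0.002], [1.0, -0.0, 0.0], [0.0, 0.002, -1.0]]
force: [-0.5, 0.4, 0.9]
gripper_width: 0.0499
grasp_force: 0.0
```

Call:
jog_arm:
  rows:
    - [[0.3,-0.5,0],0]
    - [[0,0,0],0]
    - [[0,0,0],0]

```text
clock: 1.1
tcp_pos: [0.5703, 0.0266, 0.3366]
eef_rot: [[0.0, 1.0, -0.001], [1.0, -0.0, -0.001], [-0.001, -0.001, -1.0]]
force: [0.1, -0.1, 0.1]
gripper_width: 0.05
grasp_force: 0.0
```

```bash
python3 - <<'E'
from h import *
s=ctrl.state();print(s['tcp_pos'],s['eef_rot'],s['clock'],s['force'],s['gripper_width'])
d=snap('wrist','w1.png');print(d['hand_eye'])
T=np.eye(4);T[:3,:3]=s['eef_rot'];T[:3,3]=s['tcp_pos']
np.savez('pics/w1',K=d['camera_matrix'],E=T@d['hand_eye'],img=d['img'])
d=snap('scene','scene1.png');d=snap('side','side1.png')
E
```

```text
[0.5703 0.0266 0.3366] [[ 0.0003  1.     -0.0015]
 [ 1.     -0.0003 -0.0006]
 [-0.0006 -0.0015 -1.    ]] 1.1 [ 0.131  -0.1054  0.0842] 0.050036551361450264
[[ 0.0006 -0.949  -0.3152  0.0811]
 [ 1.      0.0004  0.0006  0.0007]
 [-0.0004 -0.3152  0.949  -0.1708]
 [ 0.      0.      0.      1.    ]]
```

View pics/w1.png

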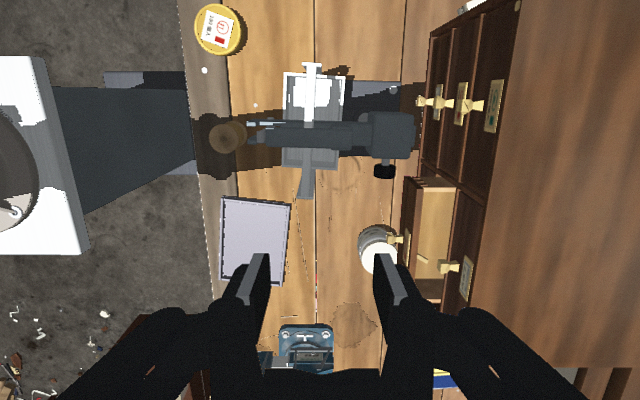

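The wrist view shows the bar from (312,64) to (307,198), the block top at (372..416, 113..158), the arm along row ~133, and the tray at (220..291, 197..284). I'll enlarge the hook region.

```bash
python3 - <<'E'
from h import *
a=cv2.imread('pics/w1.png')[55:205,235:425]
cv2.imwrite('pics/crop2.png',cv2.resize(cv2.convertScaleAbs(a,alpha=1.6,beta=20),(760,600),interpolation=cv2.INTER_CUBIC))
for n,p,h in [('bar+',(312,64),.225),('bar-',(306,198),.225),('blk',(372,113),.214),('blk',(416,113),.214),('blk',(372,158),.214),('blk',(416,158),.214),
 ('tray',(224,197),.014),('tray',(291,203),.014),('tray',(286,285),.014),('tray',(220,279),.014)]:
    print(n,plane('w1',*p,h))
img=np.load('pics/w1.npz')['img'][190:295,205:300].astype(int)
m=((img[:,:,2]>img[:,:,0])&(img[:,:,2]>120)).astype(np.uint8)
c=max(cv2.findContours(m,0,1)[0],key=cv2.contourArea)
r=cv2.boxPoints(cv2.minAreaRect(c))+[205,190]
P=np.array([plane('w1',*q,.005) for q in r]);print('tray floor',P,P.mean(0))
E
```

```text
bar+ [0.5636 0.1302 0.225 ]
bar- [0.5571 0.0174 0.225 ]
blk [0.6152 0.0917 0.214 ]
blk [0.6535 0.0917 0.214 ]
blk [0.6172 0.0521 0.214 ]
blk [0.6572 0.0521 0.214 ]
tray [ 0.416  -0.0486  0.014 ]
tray [ 0.5224 -0.0586  0.014 ]
tray [ 0.5092 -0.2099  0.014 ]
tray [ 0.395 -0.198  0.014]
tray floor [[ 0.379  -0.2038  0.005 ]
 [ 0.4082 -0.0526  0.005 ]
 [ 0.5192 -0.0645  0.005 ]
 [ 0.4998 -0.2179  0.005 ]] [ 0.4515 -0.1347  0.005 ]
```

View pics/crop2.png

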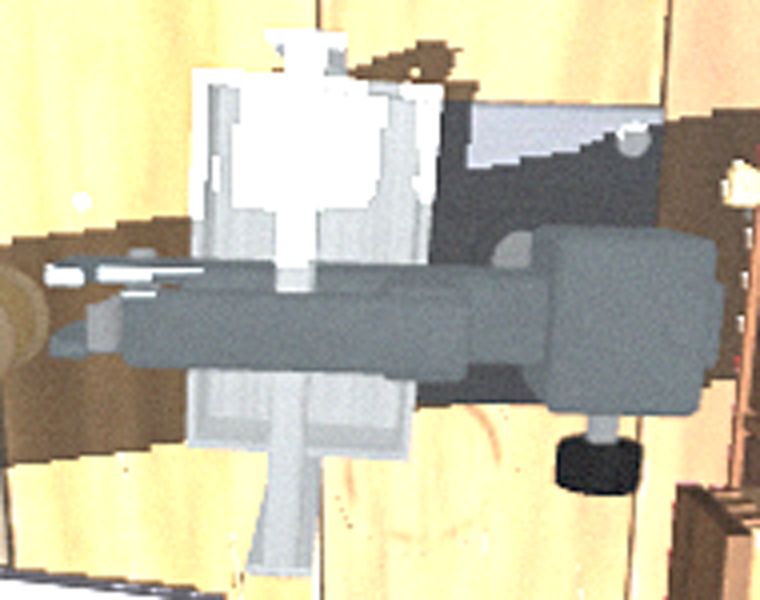

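```bash
python3 - <<'E'
from h import *
C=lambda x,y,h:plane('w1',235+x/4,55+y/4,h)
def L(n,a,b,h):
    p,q=C(*a,h),C(*b,h);d=q-p;print(n,p,q,'angle from +x',np.degrees(np.arctan2(d[1],d[0])))
L('bar mid',(297.5,235),(292,400),.225)
L('bar ends',(305,32),(284,572),.225)
L('rimL',(192,72),(188,445),.11)
L('rimR',(442,90),(411,457),.11)
L('rimbot',(188,445),(411,457),.11)
L('guard up',(127,291),(470,290),.238)
L('guard lo',(127,366),(468,380),.238)
L('blk bot',(550,410),(692,415),.214)
L('blk L',(552,230),(548,410),.214)
L('footplate top',(470,102),(662,105),.01)
L('tip',(52,335),(58,355),.215)
E
```

```text
bar mid [0.561  0.0917 0.225 ] [0.5594 0.0568 0.225 ] angle from +x -92.61927992820185
bar ends [0.563 0.131 0.225] [0.5571 0.0174 0.225 ] angle from +x -92.95317705917533
rimL [0.5273 0.1299 0.11  ] [0.5221 0.022  0.11  ] angle from +x -92.77109043077732
rimR [0.5986 0.1251 0.11  ] [0.5915 0.0182 0.11  ] angle from +x -93.8057518329203
rimbot [0.5221 0.022  0.11  ] [0.5915 0.0182 0.11  ] angle from +x -3.109789832879648
guard up [0.5268 0.0814 0.238 ] [0.5964 0.0816 0.238 ] angle from +x 0.18554797240633547
guard lo [0.526  0.0662 0.238 ] [0.5965 0.0634 0.238 ] angle from +x -2.324727556844477
blk bot [0.6176 0.0526 0.214 ] [0.65   0.0515 0.214 ] angle from +x -2.002838092431637
blk L [0.6161 0.0921 0.214 ] [0.6171 0.0526 0.214 ] angle from +x -88.42510341759375
footplate top [0.6156 0.1255 0.01  ] [0.6844 0.1245 0.01  ] angle from +x -0.8251401152435651
tip [0.5058 0.0696 0.215 ] [0.5068 0.0651 0.215 ] angle from +x -76.92805838842851
```

Call:
jog_arm:
  rows:
    - [[0.38,-0.38,0.5],0.38]
    - [[0,0,1],0]
    - [[0,0,0.8],0]
    - [[0,0,0],0]
  grip: 40

```text
clock: 1.75
tcp_pos: [0.5576, 0.0379, 0.2667]
eef_rot: [[0.053, 0.999, -0.004], [0.999, -0.053, -0.001], [-0.001, -0.004, -1.0]]
force: [-0.3, 0.1, 0.3]
gripper_width: 0.0396
grasp_force: 0.0
```

```bash
python3 - <<'E'
from h import *
s=ctrl.state();print(s['tcp_pos'],s['eef_rot'],s['clock'],s['force'],s['gripper_width'])
T=np.eye(4);T[:3,:3]=s['eef_rot'];T[:3,3]=s['tcp_pos']
d=snap('wrist','w2.png');np.savez('pics/w2',K=d['camera_matrix'],E=T@d['hand_eye'],img=d['img'])
E
```

```text
[0.5576 0.0379 0.2667] [[ 0.0535  0.9986 -0.0044]
 [ 0.9986 -0.0535 -0.0008]
 [-0.0011 -0.0044 -1.    ]] 1.75 [-0.2768  0.0805  0.3387] 0.03961473710721018
```

View pics/w2.png

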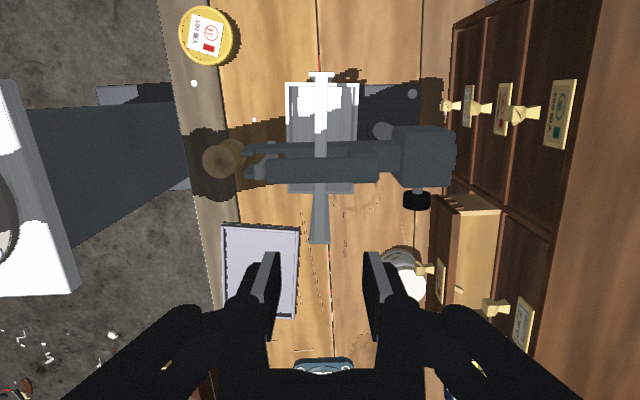

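The bar runs from (321,74) to (319,242), and it's parallel to the jaws and centred between them (jaw faces at about 275 and 367). I'll descend and close.

Call:
jog_arm:
  rows:
    - [[0,0,1],0]
    - [[0,0,0.8],0]
    - [[0,0,0.5],0]
    - [[0,0,0],0]

```text
clock: 2.3
tcp_pos: [0.5586, 0.0383, 0.1996]
eef_rot: [[0.053, 0.999, -0.001], [0.999, -0.053, -0.0], [-0.0, -0.001, -1.0]]
force: [0.5, 0.2, -0.9]
gripper_width: 0.0396
grasp_force: 0.0
```

```bash
python3 - <<'E'
from h import *
print(plane('w2',321,74,.225),plane('w2',319,242,.225))
s=ctrl.state();print(s['tcp_pos'],s['force'],s['wrist_torque'],s['gripper_width'])
for f in('scene1','w2'):
    im=np.load('pics/'+f+'.npz')['img'].astype(int)
    m=((im[:,:,2]>im[:,:,0]+3)&(im[:,:,2]>110)).astype(np.uint8)
    if f=='w2': m[:,:215]=0;m[:215]=0;m[325:]=0
    else: m[:255]=0;m[330:]=0;m[:,:295]=0;m[:,390:]=0
    c=max(cv2.findContours(m,0,1)[0],key=cv2.contourArea)
    W=np.array([plane(f,*p[0],.005)[:2] for p in c],np.float32)*1000
    print(f,cv2.minAreaRect(W))
E
```

```text
[0.5629 0.1303 0.225 ] [0.5555 0.018  0.225 ]
[0.5586 0.0383 0.1996] [ 0.4769  0.1668 -0.9356] [0.0162 0.0154 0.0335] 0.0396481467093327
scene1 ((503.7843017578125, -111.76415252685547), (79.62450408935547, 177.50827026367188), 24.745407104492188)
w2 ((453.6270751953125, -136.1363067626953), (153.34481811523438, 112.861083984375), 82.9050064086914)
```

Call:
jog_arm:
  rows:
    - [[0,0,0],0]
    - [[0,0,0],0]
    - [[0,0,0],0]
    - [[0,0,0],0]
  grip: 0

```text
clock: 2.8
tcp_pos: [0.5588, 0.0384, 0.2001]
eef_rot: [[0.053, 0.999, 0.0], [0.999, -0.053, 0.0], [0.0, 0.0, -1.0]]
force: [-0.6, 0.6, 0.1]
gripper_width: 0.0003
grasp_force: 0.0
```

Call:
jog_arm:
  rows:
    - [[0,0,0],0]
    - [[0,0,-0.08],0]
    - [[0,0,0],0]

```text
clock: 3.18
tcp_pos: [0.5588, 0.0384, 0.2024]
eef_rot: [[0.053, 0.999, 0.0], [0.999, -0.053, 0.0], [0.0, 0.0, -1.0]]
force: [-0.7, 1.2, 0.3]
gripper_width: 0.0003
grasp_force: 0.0
```

It closed on nothing, so I'll look.

```bash
python3 - <<'E'
from h import *
s=ctrl.state()
T=np.eye(4);T[:3,:3]=s['eef_rot'];T[:3,3]=s['tcp_pos']
d=snap('wrist','w3.png');np.savez('pics/w3',K=d['camera_matrix'],E=T@d['hand_eye'],img=d['img'])
snap('scene','scene3.png');snap('side','side3.png')
w=cv2.resize(cv2.imread('pics/w3.png'),(480,300))
a=cv2.resize(cv2.imread('pics/scene3.png')[120:250,255:395],(400,371),interpolation=cv2.INTER_CUBIC);b=cv2.resize(cv2.imread('pics/side3.png')[150:280,250:390],(400,371),interpolation=cv2.INTER_CUBIC)
o=np.zeros((600,800,3),np.uint8);o[:229,:366]=w[71:300,57:423];o[229:,:400]=a;o[229:,400:]=b
cv2.imwrite('pics/m3.png',o)
E
```

```text
(no output)
```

View pics/m3.png

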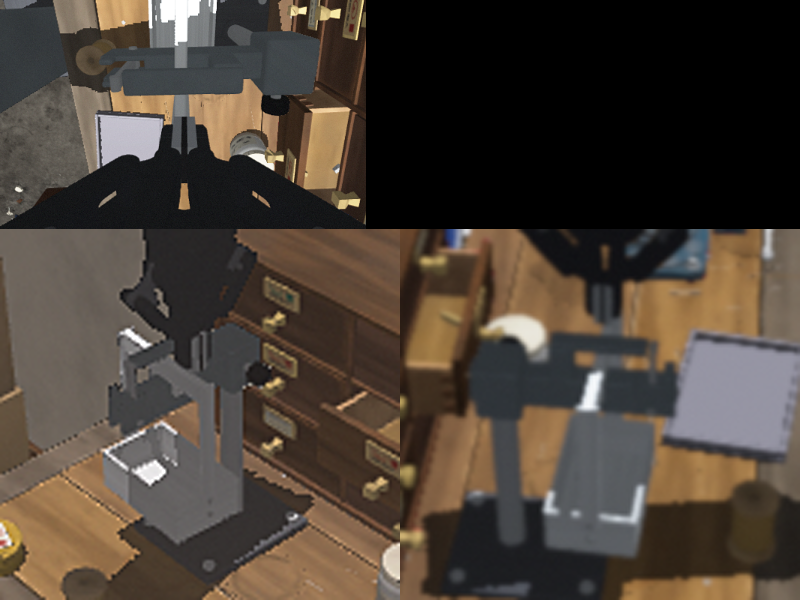

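```bash
python3 - <<'E'
from h import *
s=ctrl.state();p=s['tcp_pos'];print(p,s['force'],s['gripper_width'])
def proj(f,X):
    z=np.load('pics/'+f+'.npz');E=np.linalg.inv(z['E']);c=z['K']@(E[:3,:3]@X+E[:3,3]);return c[:2]/c[2]
for f in('w3','scene3','side3'):
    print(f,proj(f,p),'bar top ends',proj(f,np.array([.563,.131,.225])),proj(f,np.array([.557,.0175,.225])),proj(f,np.array([.558,.038,.225])))
S=lambda x,y:('scene3',255+x/2.857,120+(y-229)/2.857)
D=lambda x,y:('side3',250+(x-400)/2.857,150+(y-229)/2.857)
print('tips',tri(S(198,368),D(604,312)))
print('bar +y end top',tri(('scene0',299.2,156.2),('side0',314,212)),tri(('scene0',299.2,156.2),('w1',311.2,63)))
print('guard nose',tri(S(127,366),D(655,340)))
a=cv2.resize(cv2.imread('pics/w3.png')[150:290,235:405],(720,593),interpolation=cv2.INTER_CUBIC)
cv2.imwrite('pics/w3c.png',cv2.convertScaleAbs(a,alpha=1.6,beta=20))
E
```

```text
[0.5586 0.0384 0.2022] [-0.391  -0.707  -0.7588] -0.000106567773486481
w3 [319.6833 241.7774] bar top ends [317.9235  64.9213] [318.5495 296.1653] [318.293  261.7722]
scene3 [321.5647 178.4661] bar top ends [297.8261 155.0084] [326.7792 174.5135] [321.2757 170.837 ]
side3 [321.6556 191.4817] bar top ends [315.0102 212.8758] [323.2734 177.2813] [321.9154 183.3015]
tips (array([0.5607, 0.0315, 0.2323]), np.float64(0.0025410201614989737))
bar +y end top (array([0.5649, 0.1271, 0.223 ]), np.float64(0.0015166780038475792)) (array([0.5642, 0.1301, 0.2214]), np.float64(0.0035789786275404376))
guard nose (array([0.5179, 0.0689, 0.2378]), np.float64(0.002470179235026699))
```

View pics/w3c.png

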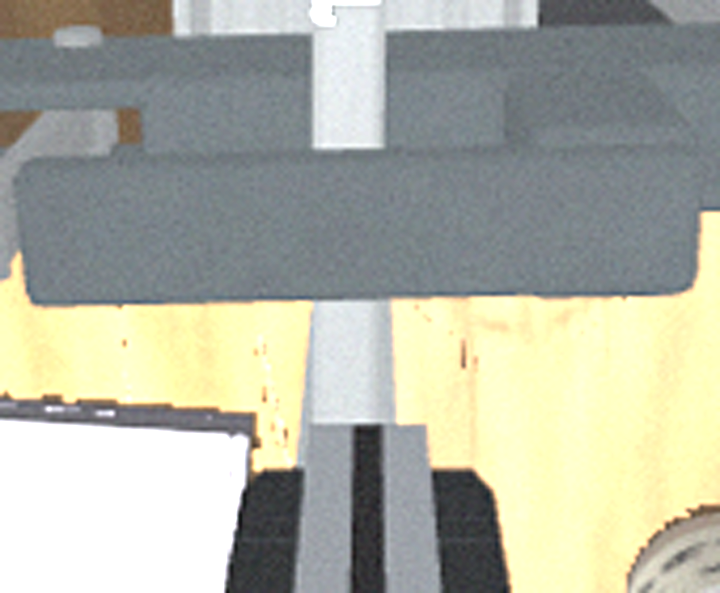

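The grey pad tips sit at about row 250. That and the two-camera triangulation put them near z ≈ 0.235, just above the bar top, so I need to go about 25 mm lower. The body stays above the guard.

Call:
jog_arm:
  rows:
    - [[0,-0.06,0],0]
    - [[0,0,0],0]
    - [[0,0,0],0]
    - [[0,0,0],0]
  grip: 40

```text
clock: 3.82
tcp_pos: [0.5568, 0.0385, 0.2022]
eef_rot: [[0.053, 0.999, 0.0], [0.999, -0.053, -0.0], [-0.0, 0.0, -1.0]]
force: [-0.8, 0.7, -0.3]
gripper_width: 0.0397
grasp_force: 0.0
```

Call:
jog_arm:
  rows:
    - [[0,0,0.3],0]
    - [[0,0,0.3],0]
    - [[0,0,0.2],0]
    - [[0,0,0],0]

```text
clock: 4.32
tcp_pos: [0.5563, 0.0384, 0.1774]
eef_rot: [[0.053, 0.999, -0.001], [0.999, -0.053, -0.0], [-0.0, -0.001, -1.0]]
force: [0.9, 0.0, -0.7]
gripper_width: 0.0401
grasp_force: 0.0
```

Call:
jog_arm:
  rows:
    - [[0,0,0],0]
    - [[0,0,0],0]
    - [[0,0,0],0]
    - [[0,0,0],0]
  grip: 0

```text
clock: 4.82
tcp_pos: [0.557, 0.0385, 0.1786]
eef_rot: [[0.053, 0.999, 0.0], [0.999, -0.053, 0.0], [0.0, 0.0, -1.0]]
force: [-2.1, 0.5, 3.5]
gripper_width: 0.0067
grasp_force: 62.3
```

Gripped. Raise 3 mm and then draw out in small steps.

Call:
jog_arm:
  rows:
    - [[0,0,-0.05],0]
    - [[0,0,-0.05],0]
    - [[0,0,0],0]

```text
clock: 5.2
tcp_pos: [0.5566, 0.0384, 0.1809]
eef_rot: [[0.053, 0.999, -0.001], [0.999, -0.053, -0.0], [-0.0, -0.001, -1.0]]
force: [-0.0, -0.5, -3.1]
gripper_width: 0.0066
grasp_force: 61.5
```

Call:
jog_arm:
  rows:
    - [[0,-0.2,0],0]
    - [[0,-0.2,0],0]
    - [[0,0,0],0]

```text
clock: 5.58
tcp_pos: [0.5441, 0.0391, 0.1811]
eef_rot: [[0.053, 0.999, -0.0], [0.999, -0.053, -0.0], [-0.0, -0.0, -1.0]]
force: [0.5, -0.7, -3.0]
gripper_width: 0.0069
grasp_force: 61.5
```

Call:
jog_arm:
  rows:
    - [[0,-0.2,0],0]
    - [[0,-0.2,0],0]
    - [[0,0,0],0]

```text
clock: 5.95
tcp_pos: [0.5323, 0.0398, 0.1812]
eef_rot: [[0.053, 0.999, -0.0], [0.999, -0.053, 0.0], [0.0, -0.0, -1.0]]
force: [0.3, 0.6, -3.0]
gripper_width: 0.0068
grasp_force: 61.5
```

Call:
jog_arm:
  rows:
    - [[0,-0.1,0],0]
    - [[0,0,0],0]

```text
clock: 6.2
tcp_pos: [0.5297, 0.0399, 0.1812]
eef_rot: [[0.053, 0.999, -0.0], [0.999, -0.053, 0.0], [-0.0, -0.0, -1.0]]
force: [-0.6, 0.5, -2.0]
gripper_width: 0.0065
grasp_force: 61.5
```

Call:
jog_arm:
  rows:
    - [[0,-0.1,0],0]
    - [[0,0,0],0]

```text
clock: 6.45
tcp_pos: [0.5266, 0.0401, 0.1811]
eef_rot: [[0.053, 0.999, -0.0], [0.999, -0.053, -0.0], [-0.0, -0.0, -1.0]]
force: [-0.7, 0.9, -2.7]
gripper_width: 0.0064
grasp_force: 61.5
```

Call:
jog_arm:
  rows:
    - [[0,-0.07,0],0]
    - [[0,0,0],0]

```text
clock: 6.7
tcp_pos: [0.5246, 0.0402, 0.1812]
eef_rot: [[0.053, 0.999, -0.0], [0.999, -0.053, -0.0], [-0.0, -0.0, -1.0]]
force: [-0.1, -0.1, -2.8]
gripper_width: 0.0065
grasp_force: 61.5
```

Call:
jog_arm:
  rows:
    - [[0,-0.07,0],0]
    - [[0,0,0],0]

```text
clock: 6.95
tcp_pos: [0.5232, 0.0403, 0.1814]
eef_rot: [[0.053, 0.999, 0.001], [0.999, -0.053, 0.0], [0.0, 0.001, -1.0]]
force: [2.9, 0.7, -4.5]
gripper_width: 0.0065
grasp_force: 61.3
```

Call:
jog_arm:
  rows:
    - [[0,-0.05,0],0]
    - [[0,0,0],0]

```text
clock: 7.2
tcp_pos: [0.5218, 0.0403, 0.1814]
eef_rot: [[0.053, 0.999, 0.001], [0.999, -0.053, 0.0], [0.0, 0.001, -1.0]]
force: [3.3, -0.1, -4.8]
gripper_width: 0.0071
grasp_force: 61.3
```

Call:
jog_arm:
  rows:
    - [[0,-0.07,0],0]
    - [[0,-0.07,0],0]
    - [[0,0,0],0]

```text
clock: 7.58
tcp_pos: [0.5183, 0.0404, 0.1816]
eef_rot: [[0.054, 0.999, 0.003], [0.999, -0.054, 0.0], [0.0, 0.003, -1.0]]
force: [6.9, -1.0, -6.0]
gripper_width: 0.0066
grasp_force: 61.1
```

Call:
jog_arm:
  rows:
    - [[0,-0.05,0],0]
    - [[0,0,0],0]

```text
clock: 7.82
tcp_pos: [0.5173, 0.0405, 0.1817]
eef_rot: [[0.054, 0.999, 0.004], [0.999, -0.054, 0.0], [0.0, 0.004, -1.0]]
force: [9.3, -0.4, -6.6]
gripper_width: 0.0065
grasp_force: 61.1
```

Call:
jog_arm:
  rows:
    - [[0,-0.05,0],0]
    - [[0,0,0],0]

```text
clock: 8.07
tcp_pos: [0.5162, 0.0406, 0.1819]
eef_rot: [[0.054, 0.999, 0.005], [0.999, -0.054, 0.0], [0.001, 0.005, -1.0]]
force: [9.4, -0.7, -5.4]
gripper_width: 0.0064
grasp_force: 61.1
```

Call:
jog_arm:
  rows:
    - [[0,0,0],0]

```text
clock: 8.2
tcp_pos: [0.5163, 0.0406, 0.1819]
eef_rot: [[0.054, 0.999, 0.005], [0.999, -0.054, 0.0], [0.001, 0.005, -1.0]]
force: [8.5, -0.7, -5.6]
gripper_width: 0.0068
grasp_force: 61.1
```

Call:
jog_arm:
  rows:
    - [[0,-0.03,0],0]
    - [[0,0,0],0]

```text
clock: 8.45
tcp_pos: [0.5156, 0.0406, 0.182]
eef_rot: [[0.054, 0.999, 0.005], [0.999, -0.054, 0.0], [0.001, 0.005, -1.0]]
force: [10.7, -0.9, -6.1]
gripper_width: 0.0066
grasp_force: 61.1
```

Call:
jog_arm:
  rows:
    - [[0,0,-0.08],0]
    - [[0,0,0],0]

```text
clock: 8.7
tcp_pos: [0.5155, 0.0407, 0.1847]
eef_rot: [[0.054, 0.999, 0.005], [0.999, -0.054, 0.0], [0.001, 0.005, -1.0]]
force: [7.5, -1.1, -3.4]
gripper_width: 0.0065
grasp_force: 61.5
```

Call:
jog_arm:
  rows:
    - [[0,0,-0.08],0]
    - [[0,0,0],0]

```text
clock: 8.95
tcp_pos: [0.5151, 0.0407, 0.187]
eef_rot: [[0.054, 0.999, 0.004], [0.999, -0.054, 0.0], [0.001, 0.004, -1.0]]
force: [7.9, -0.2, -2.8]
gripper_width: 0.0066
grasp_force: 61.5
```

Call:
jog_arm:
  rows:
    - [[0,0,-0.1],0]
    - [[0,0,-0.1],0]
    - [[0,0,0],0]

```text
clock: 9.32
tcp_pos: [0.5145, 0.0408, 0.1928]
eef_rot: [[0.054, 0.999, 0.003], [0.999, -0.054, 0.0], [0.0, 0.003, -1.0]]
force: [5.8, 0.0, -2.8]
gripper_width: 0.0065
grasp_force: 61.6
```

Call:
jog_arm:
  rows:
    - [[0,0,-0.15],0]
    - [[0,0,-0.15],0]
    - [[0,0,0],0]

```text
clock: 9.7
tcp_pos: [0.5138, 0.0408, 0.2017]
eef_rot: [[0.053, 0.999, 0.002], [0.999, -0.053, 0.0], [0.0, 0.002, -1.0]]
force: [4.3, -0.9, -1.4]
gripper_width: 0.0067
grasp_force: 61.9
```

Call:
jog_arm:
  rows:
    - [[0,0,-0.2],0]
    - [[0,0,-0.25],0]
    - [[0,0,0],0]

```text
clock: 10.07
tcp_pos: [0.5124, 0.041, 0.2148]
eef_rot: [[0.053, 0.999, -0.001], [0.999, -0.053, 0.0], [0.0, -0.001, -1.0]]
force: [0.5, 0.2, -3.2]
gripper_width: 0.0063
grasp_force: 61.5
```

Call:
jog_arm:
  rows:
    - [[0,-0.3,-0.1],0]
    - [[0,-0.6,0],0]
    - [[0,-0.7,0],0]
    - [[0,-0.6,0],0]
    - [[0,0,0],0]

```text
clock: 10.7
tcp_pos: [0.4453, 0.0443, 0.2175]
eef_rot: [[0.052, 0.999, -0.001], [0.999, -0.052, -0.0], [-0.0, -0.001, -1.0]]
force: [0.0, 0.0, -3.1]
gripper_width: 0.0065
grasp_force: 61.5
```

Call:
jog_arm:
  rows:
    - [[-0.5,0,0],0]
    - [[-0.8,0,0],0.2]
    - [[-0.8,0,0],0.2]
    - [[-0.5,0,0],0.1]
    - [[0,0,0],0]

```text
clock: 11.32
tcp_pos: [0.4414, -0.0351, 0.2175]
eef_rot: [[0.126, 0.992, -0.0], [0.992, -0.126, -0.0], [-0.0, -0.0, -1.0]]
force: [-0.8, 0.0, -2.9]
gripper_width: 0.0064
grasp_force: 61.5
```

```bash
python3 - <<'E'
from h import *
s=ctrl.state();print(s['tcp_pos'],s['eef_rot'],s['force'])
T=np.eye(4);T[:3,:3]=s['eef_rot'];T[:3,3]=s['tcp_pos']
d=snap('wrist','w4.png');np.savez('pics/w4',K=d['camera_matrix'],E=T@d['hand_eye'],img=d['img'])
snap('scene','scene4.png');snap('side','side4.png')
w=cv2.resize(cv2.imread('pics/w4.png'),(400,250))
a=cv2.resize(cv2.imread('pics/scene4.png')[140:340,240:440],(400,350),interpolation=cv2.INTER_CUBIC);b=cv2.resize(cv2.imread('pics/side4.png')[120:320,260:460],(400,350),interpolation=cv2.INTER_CUBIC)
o=np.zeros((600,800,3),np.uint8);o[:250,:400]=w;o[250:,:400]=a;o[250:,400:]=b
o[:250,400:]=cv2.resize(cv2.imread('pics/w4.png')[120:270,200:440],(400,250),interpolation=cv2.INTER_CUBIC)
cv2.imwrite('pics/m4.png',o)
E
```

```text
[ 0.4414 -0.0351  0.2175] [[ 0.1259  0.992  -0.0001]
 [ 0.992  -0.1259 -0.0001]
 [-0.0001 -0.0001 -1.    ]] [-0.7732  0.0455 -2.89  ]
```

View pics/m4.png

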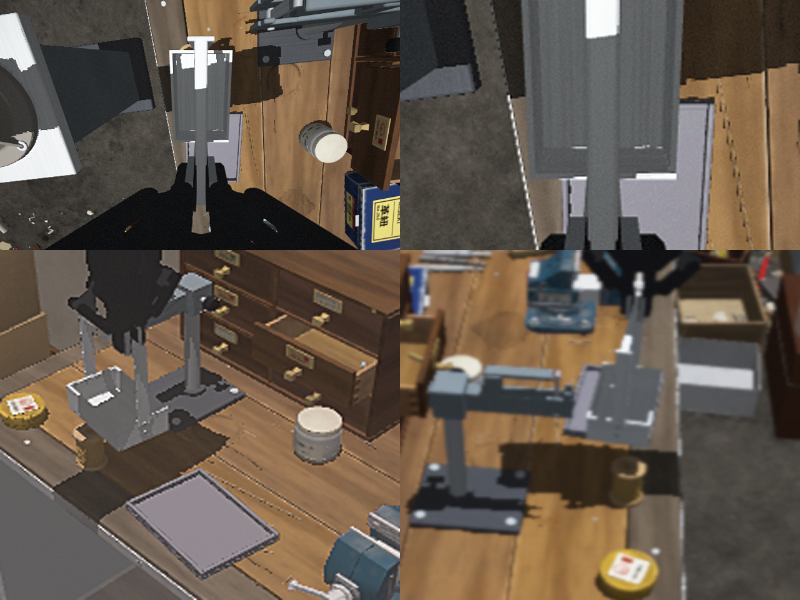

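```bash
python3 - <<'E'
from h import *
s=ctrl.state();p=s['tcp_pos'];R=s['eef_rot']
C=lambda x,y:('scene4',240+x/2,140+(y-250)/1.75)
P=np.array([plane(*C(*q),.014) for q in [(195,470),(128,500),(205,577),(279,537)]]);print('tray scene',P,P.mean(0))
im=np.load('pics/scene4.npz')['img'].astype(int)
m=((im[:,:,2]>im[:,:,0])&(im.sum(2)>300)).astype(np.uint8);m[:262]=0;m[328:]=0;m[:,:300]=0;m[:,382:]=0
c=max(cv2.findContours(m,0,1)[0],key=cv2.contourArea)
W=np.array([plane('scene4',*q[0],.005)[:2] for q in c],np.float32)*1000;print('floor mask',cv2.minAreaRect(W))
Q=np.array([plane('w4',*q,.149) for q in [(273.8,226.8),(366.2,226.8),(371,83),(273.6,80)]])
print('rim',Q,Q.mean(0)); print('rim ctr in tool',R.T@(Q.mean(0)-p))
E
```

```text
tray scene [[ 0.5121 -0.0658  0.014 ]
 [ 0.4142 -0.0525  0.014 ]
 [ 0.3904 -0.2092  0.014 ]
 [ 0.4968 -0.2205  0.014 ]] [ 0.4534 -0.137   0.014 ]
floor mask ((498.77001953125, -106.5979232788086), (88.53732299804688, 185.14247131347656), 28.914892196655273)
rim [[ 0.4023 -0.0496  0.149 ]
 [ 0.4752 -0.0588  0.149 ]
 [ 0.4873  0.048   0.149 ]
 [ 0.4208  0.0584  0.149 ]] [ 0.4464 -0.0005  0.149 ]
rim ctr in tool [0.0325 0.0008 0.0685]
```

Call:
jog_arm:
  rows:
    - [[-0.7,0.13,0],0]
    - [[-1,0.18,0],0]
    - [[-1,0.18,0],0]
    - [[-1,0.18,0],0]
    - [[-0.74,0.12,0],0]

```text
clock: 12.1
tcp_pos: [0.4492, -0.1689, 0.2175]
eef_rot: [[0.122, 0.993, 0.0], [0.993, -0.122, -0.0], [0.0, 0.0, -1.0]]
force: [-0.0, 0.4, -3.7]
gripper_width: 0.0068
grasp_force: 61.5
```

Call:
jog_arm:
  rows:
    - [[0,0,0.4],0]
    - [[0,0,0.8],0]
    - [[0,0,0.8],0]
    - [[0,0,0.5],0]
    - [[0,0,0],0]

```text
clock: 12.72
tcp_pos: [0.4481, -0.1675, 0.1414]
eef_rot: [[0.121, 0.993, -0.002], [0.993, -0.121, 0.001], [0.0, -0.003, -1.0]]
force: [0.1, 1.1, -2.6]
gripper_width: 0.0067
grasp_force: 61.5
```

Call:
jog_arm:
  rows:
    - [[0,0,0.4],0]
    - [[0,0,0.2],0]
    - [[0,0,0],0]

```text
clock: 13.1
tcp_pos: [0.4485, -0.1685, 0.1242]
eef_rot: [[0.123, 0.992, -0.001], [0.992, -0.123, 0.0], [0.0, -0.001, -1.0]]
force: [0.5, -1.0, -2.9]
gripper_width: 0.0062
grasp_force: 61.5
```

Call:
jog_arm:
  rows:
    - [[0,0,0.12],0]
    - [[0,0,0.08],0]
    - [[0,0,0],0]

```text
clock: 13.48
tcp_pos: [0.4486, -0.1685, 0.1184]
eef_rot: [[0.123, 0.992, -0.0], [0.992, -0.123, 0.0], [0.0, -0.0, -1.0]]
force: [0.0, 0.0, -3.6]
gripper_width: 0.0063
grasp_force: 61.5
```

Call:
jog_arm:
  rows:
    - [[0,0,0.06],0]
    - [[0,0,0],0]

```text
clock: 13.72
tcp_pos: [0.4487, -0.1685, 0.1166]
eef_rot: [[0.123, 0.992, -0.0], [0.992, -0.123, 0.0], [0.0, -0.0, -1.0]]
force: [0.8, 1.1, -3.0]
gripper_width: 0.0063
grasp_force: 61.5
```

Call:
jog_arm:
  rows:
    - [[0,0,0.04],0]
    - [[0,0,0],0]

```text
clock: 13.98
tcp_pos: [0.4487, -0.1685, 0.1154]
eef_rot: [[0.123, 0.992, -0.0], [0.992, -0.123, 0.0], [0.0, -0.0, -1.0]]
force: [-0.3, -0.1, -2.7]
gripper_width: 0.0065
grasp_force: 61.5
```

Call:
jog_arm:
  rows:
    - [[0,0,0.04],0]
    - [[0,0,0],0]

```text
clock: 14.22
tcp_pos: [0.4486, -0.1685, 0.1142]
eef_rot: [[0.123, 0.992, -0.0], [0.992, -0.123, 0.0], [0.0, -0.0, -1.0]]
force: [0.2, 0.9, -3.1]
gripper_width: 0.0064
grasp_force: 61.5
```

Call:
jog_arm:
  rows:
    - [[0,0,0.03],0]
    - [[0,0,0],0]

```text
clock: 14.48
tcp_pos: [0.4488, -0.169, 0.1137]
eef_rot: [[0.123, 0.992, 0.0], [0.992, -0.123, -0.0], [-0.0, 0.0, -1.0]]
force: [-0.9, -1.0, 1.9]
gripper_width: 0.0064
grasp_force: 62.1
```

Call:
jog_arm:
  rows:
    - [[0,0,0.03],0]
    - [[0,0,0],0]

```text
clock: 14.72
tcp_pos: [0.4492, -0.1691, 0.1138]
eef_rot: [[0.123, 0.992, 0.001], [0.992, -0.123, -0.0], [-0.0, 0.001, -1.0]]
force: [-4.2, -1.3, 12.1]
gripper_width: 0.0067
grasp_force: 63.6
```

Call:
jog_arm:
  rows:
    - [[0,0,-0.02],0]
    - [[0,0,0],0]

```text
clock: 14.98
tcp_pos: [0.449, -0.169, 0.1137]
eef_rot: [[0.123, 0.992, 0.001], [0.992, -0.123, -0.0], [-0.0, 0.001, -1.0]]
force: [-3.4, -1.0, 7.7]
gripper_width: 0.0067
grasp_force: 62.9
```

Call:
jog_arm:
  rows:
    - [[0,0,0],0]
    - [[0,0,0],0]
    - [[0,0,0],0]
    - [[0,0,0],0]
  grip: 40

```text
clock: 15.48
tcp_pos: [0.4488, -0.1684, 0.113]
eef_rot: [[0.122, 0.992, -0.0], [0.992, -0.122, 0.0], [0.0, -0.0, -1.0]]
force: [0.2, -0.8, -0.2]
gripper_width: 0.0399
grasp_force: 0.0
```

Call:
jog_arm:
  rows:
    - [[0,0,-0.4],0]
    - [[0,0,-0.8],0]
    - [[0,0,-1],0]
    - [[0,0,-1],0]
    - [[0,0,0],0]

```text
clock: 16.1
tcp_pos: [0.4505, -0.1691, 0.2121]
eef_rot: [[0.123, 0.992, 0.006], [0.992, -0.123, -0.001], [-0.0, 0.006, -1.0]]
force: [-0.3, -0.6, -0.5]
gripper_width: 0.0397
grasp_force: 0.0
```

```bash
python3 - <<'E'
from h import *
s=ctrl.state();print(s['tcp_pos'],s['force'],s['gripper_width'],s['clock'])
T=np.eye(4);T[:3,:3]=s['eef_rot'];T[:3,3]=s['tcp_pos']
d=snap('wrist','w5.png');np.savez('pics/w5',K=d['camera_matrix'],E=T@d['hand_eye'],img=d['img'])
snap('scene','scene5.png');snap('side','side5.png')
o=np.zeros((600,800,3),np.uint8)
o[:250,:400]=cv2.resize(cv2.imread('pics/w5.png'),(400,250));o[:250,400:]=cv2.resize(cv2.imread('pics/w5.png')[100:350,180:480],(400,250))
o[250:,:400]=cv2.resize(cv2.imread('pics/scene5.png')[140:340,240:440],(400,350),interpolation=cv2.INTER_CUBIC);o[250:,400:]=cv2.resize(cv2.imread('pics/side5.png')[120:320,260:460],(400,350),interpolation=cv2.INTER_CUBIC)
cv2.imwrite('pics/m5.png',o)
E
```

```text
[ 0.4505 -0.1691  0.2121] [-0.3253 -0.577  -0.5303] 0.03973656575944878 16.1
```

View pics/m5.png

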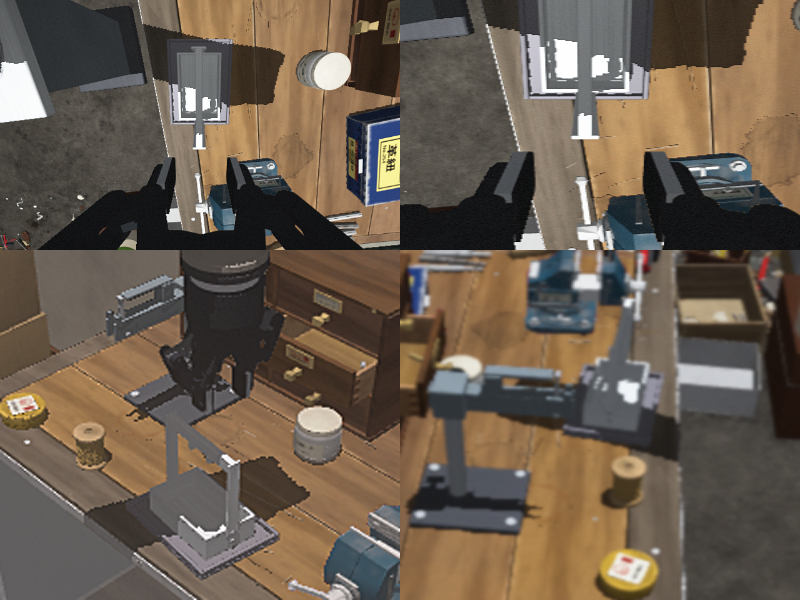

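The caddy stands upright and square inside the tray, with clear floor all round in the wrist view. The jar, tin and spool haven't moved, and the gripper is clear and still.

Call:
jog_arm:
  rows:
    - [[0,0,-0.5],0]
    - [[0,0,0],0]
    - [[0,0,0],0]

```text
clock: 16.62
tcp_pos: [0.4487, -0.1685, 0.224]
eef_rot: [[0.123, 0.992, -0.0], [0.992, -0.123, 0.0], [0.0, -0.0, -1.0]]
force: [0.3, -0.0, -0.5]
gripper_width: 0.0399
grasp_force: 0.0
```

```bash
python3 -c "
from h import *
print(ctrl.close_job())"
```

```text
the job is handed in; nothing more can be done
None
```

The caddy is off the hook and standing upright in the tray, the job was handed in at about 16.6 s, the pull read about 11 N at most (limit 18 N), and the jar, tin and spool looked untouched in the last pictures.

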